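# Hang the measuring cup and stack the biscuit carrier

## Robot

A 6-joint arm with a two-finger parallel gripper is mounted at the origin on the work surface. World frame = base frame: x ahead of the robot, y to its left, z up, the work surface at z = 0. Lengths are in m, angles in rad, forces in N, time in s.
With the tool pointing down it reaches from about 0.25 to 0.775 m from the base axis. Payload 8.9 kg.
Tool frame: the origin (TCP) lies on the centre line of the jaws, within the pads' length; the fingertips stand 17 mm ahead of it and the grasp point (between the pads) lies 2 mm behind it; z points along the fingers, y is the line along which they close (so a half turn about z gives the same grasp; the last joint's range is limited). The gripper opens to 85 mm and grips with 20 to 120 N. Pads are 22 mm wide; open, the fingers measure 114 mm over their backs; the gripper's body (76 mm by 85 mm) begins 54 mm behind the grasp point. The pads swing forward as they close: fully open they stand 13 mm farther back than shut.
Start: joints at [-1.387, 0.291, -0.153, 1.127, 0, 1.431], TCP at [0.167, -0.498, 0.248] pointing down, gripper open.
Joint ranges: [-2.52, 2.52], [-0.91, 1.74], [-1.3, 1.37], [-1.96, 2.02], [-1.52, 1.47], [-3.14, 3.14]. Speed limits (rad/s): [2.22, 2.22, 2.79, 3.14, 3.14, 3.14].

## Interface

Orientations are given as [roll, pitch, yaw] about the fixed x, y, z axes, in that order (R = Rz(yaw) Ry(pitch) Rx(roll)).
In Python, from plant import robot, cams, workorder gives the robot as it stands.
- The arm moves only by the tool move_arm, never from a script. Its argument "moves" is a list that holds one entry, the list of rows, each a list of 7 numbers: the finger opening in m, from 0 to 0.0854, then the shift along the tool's x, y, z in m, then the turn, a rotation vector about the tool's x, y, z in degrees. A call has 1 to 8 rows; each row shifts and turns the commanded pose from where the row before left it, along the tool's axes as they then stand; what a row does not reach is not made up. A row lasts 1/10 s, in which the tool goes at most 50 mm and 8.59 degrees, less where a joint would pass 70% of its speed; a pose out of reach is approached as far as the arm can. A call with a gripper value outside its range is refused whole. The fingers move at their own pace and stop on an object; "grip_force" is the grip in N (left out, the last holds). Time passes only in rows, so rows that do not move let the fingers close. It gives the time, the measured TCP pose, the force, the opening and the grip force at its end, in the units of the state.
- robot.observe(): the state, without advancing time (a new reading comes with each control period).
- cams.snapshot(name): name is "side" or "top"; returns (picture, depth): 384x512x3 uint8, red, green, blue; 384x512 float32, m along the optical axis (not along the pixel's ray), 0 where there is no reading.
- cams.camera_params(name): a dict with "camera_matrix" (3x3 intrinsics, pixels), "D" ([k1, k2, p1, p2, k3] as OpenCV has them; the pictures are not rectified), "R" (3x3) and "t" (3): a world point X has camera coordinates R X + t. Camera axes: x right, y down, z forward; pixel columns grow to the right and rows downward; lengths in m; the calibration is good to about 2 mm. A picture is of the moment at which its call begins. camera_params takes no time and is no camera call.
- workorder.finish_job(): hands the job in; it is judged then, once.
The state is a dict: "clock": time; "joints": joint angles; "qd": joint speeds; "joint_efforts": joint torques, N m; "position": TCP position; "tool_rot": TCP orientation; "force": force on the tool from outside, world axes, zero at the start; "wrist_torque": the same for the moment, N m; "grip_width": opening from 0.0 (shut) to 1.0 (fully open); "gripper_force": force on a finger pad.
Only numpy, scipy, OpenCV 4.12 (cv2) and the standard library are available. Lean on these libraries where they do the work, as an engineer would, in place of code of your own. Each camera call takes 0.05 s, during which the arm holds its last target. There are 200 camera calls.

## Task

Clear the trays: take the measuring cup out of the lower tray and clip it on the stand's snap hook by pushing the eye of its handle in through the sprung gate, so that it hangs there freely with the gate shut behind it. Then lower the empty carrier gently onto the lower tray so that its four corner lugs drop into the sockets and it sits fully down, and let go. Leave the scale, the jar and the loose biscuit where they are.

Things in the scene. Friction and masses are not known exactly. Their poses are not given: they have to be found in the camera images.
- cup: steel measuring cup, about 140 g, 72 mm across the rim, 64 mm at the foot, 44 mm high, at first upright in the lower tray. Origin: centre of its underside; z up out of its mouth, x along the handle. The handle is a straight bar 12 mm wide (y), 10 mm high, from x = 34 to 122 mm, its middle 38 mm above the underside; at its end is a flat-lying round eye. Let go on the hook, it swings down.
- cup_eye (a point): centre of the hole in the eye at the end of the cup's handle, 135 mm along x and 38 mm above the cup's underside. The hole is 26 mm across, its axis parallel to the cup's z; the ring is round wire 5 mm thick, 36 mm over its outside.
- cup_grip (a point): middle of the cup's handle bar, where it can be gripped across its 12 mm width: 78 mm along x and 38 mm above the cup's underside
- stand: fixed dark steel stand carrying a rigid steel snap hook; faces roughly to the robot. Origin on the table straight below the hook's bend; x points from the hook's gate side to its back, y across, z up. Two posts 323 mm high stand at x = 150, y = +-130 mm, joined by a low bar; two 12 mm thick arms, 317 mm above the table, run from their tops to meet above the hook at x = 14 mm. Free below the hook.
- hook_seat (a point): middle of the hook's wire at the lowest point of its bend, 215 mm above the table (axes as the stand's). The wire is 7 mm thick, in the stand's x-z plane. The bend is half round, 20 mm radius (wire middle): it rises at the back into the spine at x = 20 mm and at the front into the nose at x = -20 mm, which ends 26.5 mm above this point. Highest wire: 87 mm above it.
- gate (a joint): the hook's brass gate, a 6 mm rod from a hinge at x = -20 mm, 75 mm above hook_seat, straight down 52 mm to the nose. 0 = shut; grows as its lower end swings inward, to 0.75 rad; cannot swing outward. Spring: 2 N low down to start it, 3 to 4 N to open it wide. An eye pushed in level just above the nose, then lowered into the bend, slips below the gate's end, which springs shut above its wire.
- tray: lower tray, grey plastic, fixed on the table: open box 240 mm (x) by 170 mm (y), 36 mm high, walls and floor 5 mm thick. Origin: centre of its underside, z up. In each inside corner is a square socket 18 mm wide, open at the top, middle at x = +-106, y = +-71 mm, over 30 mm deep, with 5 mm walls as high as the rim.
- carrier: loose empty carrier, grey plastic, about 450 g, 240 mm (x) by 170 mm (y). It stands on four square lugs 12 mm wide, 13 mm long at x = +-106, y = +-71 mm. Origin: its centre at the level of the lugs' feet, z up. The open box above the lugs is 45 mm high. Stacked, its floor rests on the lower tray's rim and its origin is 23 mm above the tray's origin; it may be turned half round.
- carrier_grip (a point): middle of the carrier's steel carrying bar, 120 mm above the carrier's origin. The bar runs along the carrier's x, 14 mm wide (y) and 14 mm high, free for 112 mm between two posts; grip it across its width from above.
- scale: bystander: round black kitchen scale, 124 mm across, 34 mm high, with a biscuit on it (59 mm over all)
- jar: bystander: amber glass jar, 72 mm across, 110 mm high
- biscuit: bystander: sandwich biscuit lying on the table, 62 mm across, 25 mm high

How it is judged:
On the way:
1. the cup hangs freely by its eye from the snap hook with the gate shut (distance between cup_eye and hook_seat below 0.024 m and contact force between cup and stand above 0.3 N and contact force between cup and the fingers below 0.1 N and z of cup in the frame of hook_seat below -0.08 m and value of joint gate below 0.08 rad), for 0.2 s.
At the end, for the whole second after the job is handed in: cup hangs by its eye in the hook's bend (eye within 24 mm of hook_seat, underside 80 mm below it), gate under 0.08 rad; carrier at rest in the sockets: within 6 mm sideways of the tray, 19 to 25.5 mm above it, turned under 0.06, tilted under 0.03 rad (distance between cup_eye and hook_seat below 0.024 m and z of cup in the frame of hook_seat below -0.08 m and value of joint gate below 0.08 rad and horizontal distance between carrier and tray below 0.006 m and z of carrier in the frame of tray between 0.019 and 0.0255 m and angle between the x axis of carrier and the x axis of tray, either way round below 0.06 rad and angle between carrier's own z axis and vertical below 0.03 rad and linear speed of carrier below 0.02 m/s); the robot touches nothing.
It fails at once if the scale is pushed away (over 30 mm) (distance of scale from where it was at the start of the episode above 0.03 m).
It fails at once if the jar is pushed away (over 30 mm) (distance of jar from where it was at the start of the episode above 0.03 m).
It fails at once if the biscuit is pushed away (over 30 mm) (distance of biscuit from where it was at the start of the episode above 0.03 m).
It fails at once if the carrier is dropped onto the tray (faster than 0.6 m/s just above it) (horizontal distance between carrier and tray below 0.03 m and z of carrier in the frame of tray below 0.06 m and linear speed of carrier above 0.6 m/s).
It also fails if it takes over 69 s, if anything falls off the work surface, if the arm or the gripper's body presses on something with over 40 N, if the wrist force passes 120 N, or if a joint passes its speed limit or range.

## Working session

There is one attempt and no reset: what is moved stays moved. The work goes in short steps, Python scripts to look and compute and a tool call to move; the robot and the scene stay as the last step left them, time stands still between calls to the robot, and variables do not carry over. Pictures are saved under pics/ and viewed, at most 11 in all, crops included, and the job is handed in when it is done.

Besides the shell and the picture viewer there is one more tool, called in YAML: its name, and indented under it one key for each argument. move_arm: Moves the arm, as the interface text tells. Its arguments: {"type":"object","properties":{"moves":{"type":"array","items":{"type":"array","items":{"type":"array","items":{"type":"number"}}}},"grip_force":{"type":"number"}},"required":["moves"]}

```bash
mkdir -p pics; ls; cat > h.py <<'E'
import numpy as np, cv2
from plant import robot, cams, workorder
from scipy.spatial.transform import Rotation as Ro
def snap(n):
    p,d=cams.snapshot(n); P=cams.camera_params(n); return p,d,{k:np.array(v,float) for k,v in P.items() if k in("camera_matrix","D","R","t")}
def rays(P,uv):
    u=cv2.undistortPoints(np.array(uv,float).reshape(-1,1,2),P["camera_matrix"],P["D"]).reshape(-1,2)
    return np.c_[u,np.ones(len(u))]
def world(P,uv,d): return (rays(P,uv)*np.array(d,float).reshape(-1,1)-P["t"])@P["R"]
def onplane(P,uv,z):
    r=rays(P,uv)@P["R"]; c=-P["R"].T@P["t"]; return c+r*((z-c[2])/r[:,2])[:,None]
def cloud(P,d):
    v,u=np.mgrid[0:384,0:512]; return world(P,np.c_[u.ravel(),v.ravel()],d.ravel()).reshape(384,512,3)
def save(n,p): cv2.imwrite("pics/"+n+".png",p[...,::-1])
E
python3 - <<'E'
from h import *
for n in("top","side"):
    p,d,P=snap(n); save(n+"0",p); np.savez("/tmp/"+n,p=p,d=d,**P)
    print(n,-P["R"].T@P["t"],P["R"][2])
print(robot.observe())
E
```

```text
pics
top [0.43013484 0.01143533 1.7501344 ] [ 0.06544465 -0.0046841  -0.99784521]
side [ 0.49551679 -0.72664619  0.72920783] [ 0.0710308   0.80353913 -0.59099872]
{'clock': 0.1, 'joints': array([-1.38729639e+00,  2.91218648e-01, -1.54030077e-01,  1.12668977e+00,
        5.45207478e-06,  1.43146762e+00]), 'qd': array([ 0.0016193 , -0.00077551,  0.00277706, -0.00035598,  0.00069256,
        0.00126449]), 'joint_efforts': array([ 1.46176506e-03, -5.37977242e+01,  3.31919146e+01,  9.26509907e-03,
       -2.06617815e-04, -4.24773560e-06]), 'position': array([ 0.16648139, -0.497527  ,  0.24780022]), 'tool_rot': array([-3.14046231e+00, -1.64021800e-04,  3.22828543e-01]), 'force': array([-0.01525974, -0.1583915 , -0.83877784]), 'wrist_torque': array([-0.04527832,  0.04673431,  0.02999314]), 'gripper_force': 0.0, 'grip_width': 1.0025458213256095}
```

View pics/top0.png

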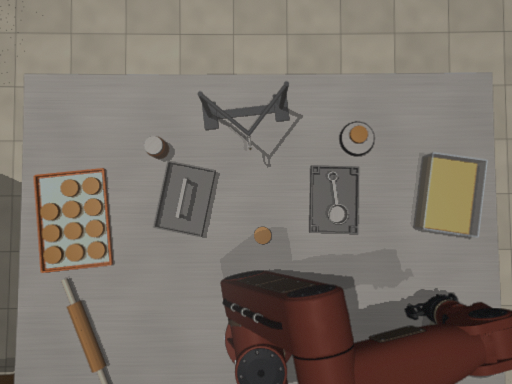

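View pics/side0.png

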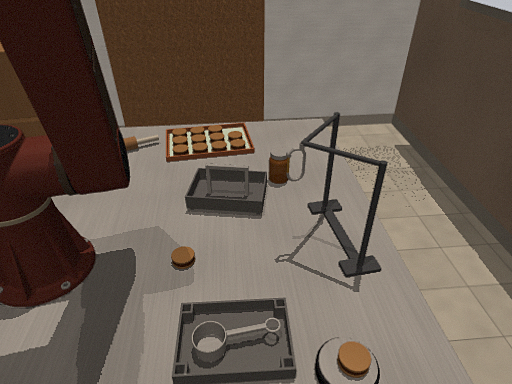

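The top view shows the tray at (334,200) with the cup's bowl at (337,214) and its eye at (333,176). The carrier is at (187,199), the stand posts at (207,100) and (287,85), and the hook near (248,143). In the side view the hook is at (297,165), seen nearly face-on.

```bash
python3 - <<'E'
from h import *
D={n:np.load("/tmp/%s.npz"%n) for n in("top","side")}
C={n:cloud(D[n],D[n]["d"]) for n in D}
def box(n,u0,u1,v0,v1,z0,z1):
    c=C[n][v0:v1,u0:u1].reshape(-1,3); return c[(c[:,2]>z0)&(c[:,2]<z1)]
t=C["top"]; print("table z",np.median(t[250:270,120:200,2]))
def mar(n,*a):
    c=box(n,*a); r=cv2.minAreaRect(c[:,:2].astype(np.float32)*1000); print(n,a,len(c),r); return c
mar("top",300,370,155,245,.026,.042); mar("side",165,305,290,384,.028,.042)
mar("top",145,225,155,245,.045,.066); mar("side",180,275,165,220,.05,.064)
mar("top",145,225,155,245,.105,.14); mar("side",180,275,150,220,.118,.14)
# cup: bright inside tray
for n,a in(("top",(312,356,168,232)),("side",(188,285,312,365))):
    u0,u1,v0,v1=a; m=(D[n]["p"][v0:v1,u0:u1].min(2)>115).astype(np.uint8)
    k,l,s,c=cv2.connectedComponentsWithStats(m); i=1+np.argmax(s[1:,4]); print(n,s[i])
    vv,uu=np.nonzero(l==i); w=onplane(D[n],np.c_[uu+u0,vv+v0],.045)
    print(cv2.minAreaRect((w[:,:2]*1000).astype(np.float32)), 'depth z',np.percentile(C[n][vv+v0,uu+u0,2],[5,50,95]))
# posts/hook
for n,a in(("top",(190,310,75,175)),("side",(285,390,105,280))):
    c=box(n,*a,.285,.34); print(n,len(c)); print(c[np.argsort(c[:,0])][[0,1,2,3,4,5]].round(3).tolist()); print("ymin",c[c[:,1].argmin()],"ymax",c[c[:,1].argmax()])
S=D["side"]; c=C["side"][140:190,280:312]; m=(c[...,2]>.19)&(c[...,2]<.32)&(c[...,0]<.75)
vv,uu=np.nonzero(m); print("hook",m.sum()); print(np.c_[uu+280,vv+140,(c[m]*1000).round()].astype(int)[::9].tolist())
sh=lambda n,u0,u1,v0,v1,f:cv2.resize(D[n]["p"][v0:v1,u0:u1],None,fx=f,fy=f,interpolation=cv2.INTER_CUBIC)
a=sh("side",260,340,125,200,7);b=sh("top",225,275,120,170,7)[:525]
save("crop1",cv2.resize(np.hstack([a[:350],b[:350,:230]]),None,fx=1,fy=1)); save("crop1",a)
E
```

```text
table z -0.000729957653449504
top (300, 370, 155, 245, 0.026, 0.042) 485 ((509.58843994140625, -264.8000183105469), (170.94114685058594, 279.10894775390625), 88.82139587402344)
side (165, 305, 290, 384, 0.028, 0.042) 1914 ((487.0821228027344, -267.8821105957031), (174.61477661132812, 240.51194763183594), 87.8833236694336)
top (145, 225, 155, 245, 0.045, 0.066) 429 ((506.3332824707031, 287.03814697265625), (219.2512664794922, 255.29820251464844), 78.58759307861328)
side (180, 275, 165, 220, 0.05, 0.064) 539 ((505.5876159667969, 273.21820068359375), (206.16485595703125, 264.8910827636719), 78.42316436767578)
top (145, 225, 155, 245, 0.105, 0.14) 185 ((494.39208984375, 264.7154235839844), (15.058965682983398, 134.33018493652344), 78.1441879272461)
side (180, 275, 150, 220, 0.118, 0.14) 181 ((490.5269775390625, 260.83685302734375), (19.431772232055664, 132.46665954589844), 78.64371490478516)
top [ 18  38  14  16 177]
((438.57574462890625, -269.9952392578125), (45.59320068359375, 52.72333526611328), 89.13733673095703) depth z [0.00070794 0.00714752 0.01488681]
side [  4   6  88  34 583]
(
[... 741 characters left out ...]
299, 147, 666, 30, 307], [294, 148, 654, 28, 306], [303, 148, 676, 29, 304], [300, 149, 668, 26, 304], [296, 150, 659, 27, 301], [290, 151, 644, 26, 299], [288, 152, 640, 29, 295], [287, 153, 637, 24, 296], [287, 154, 637, 26, 292], [289, 155, 642, 22, 291], [303, 156, 678, 31, 281], [287, 158, 638, 29, 279], [304, 159, 680, 29, 274], [303, 161, 679, 31, 267], [302, 163, 676, 29, 263], [288, 165, 641, 27, 261], [287, 167, 640, 29, 254], [304, 168, 683, 32, 246], [303, 170, 680, 29, 242], [287, 172, 640, 25, 242], [303, 173, 681, 29, 234], [288, 175, 642, 25, 233], [300, 176, 674, 29, 225], [301, 177, 676, 28, 223], [297, 178, 666, 26, 222], [293, 179, 656, 27, 219], [292, 180, 654, 27, 216]]
```

View pics/crop1.png

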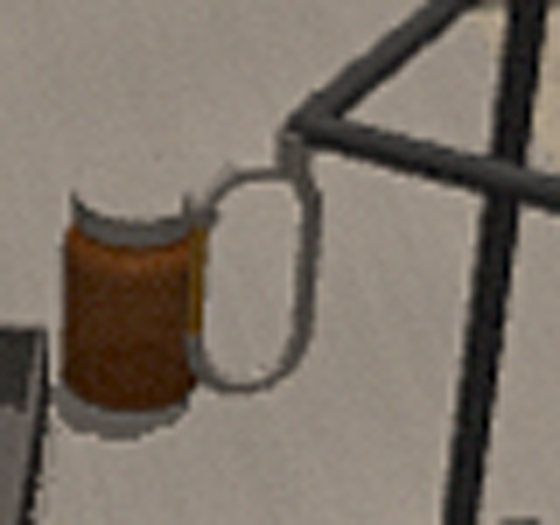

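The crop shows the hook loop: gate at crop (197,290) on the robot's side, spine at (310,270), bend bottom at (245,385). In the world the nose is at x≈0.640, the spine at 0.681, and y≈0.029. That matches the sizes given. Next is the cup's axis.

```bash
python3 - <<'E'
from h import *
D={n:np.load("/tmp/%s.npz"%n) for n in("top","side")}
C={n:cloud(D[n],D[n]["d"]) for n in D}
# side: cup points by brightness and height
c=C["side"];p=D["side"]["p"].astype(int); v,u=np.mgrid[0:384,0:512]
m=(c[...,2]>.036)&(c[...,2]<.056)&(p.min(2)>90)&(u>185)&(u<290)&(v>310)&(v<365)
X=c[m]; r=lambda a:np.round(a,4)
bar=X[(X[:,0]>.485)&(X[:,0]<.54)]; print("bar",len(bar),r(bar.mean(0)))
vx,vy,x0,y0=cv2.fitLine(bar[:,:2].astype(np.float32),cv2.DIST_HUBER,0,.001,.001).ravel(); print("yaw bar",np.degrees(np.arctan2(vy*np.sign(vx),vx*np.sign(vx))))
rim=X[(X[:,0]<.475)]; e=X[X[:,0]>.555]
for q in(rim,e): print(len(q),r(q.min(0)),r(q.max(0)),r(q.mean(0)), cv2.minEnclosingCircle(q[:,:2].astype(np.float32)*1000))
# top: by brightness, ray casting
p=D["top"]["p"].astype(int); g=p[165:228,318:352].min(2)
for w,(v0,v1,z) in {"eye":(168,182,.043),"bar":(184,203,.048),"rim":(204,226,.049)}.items():
    m=(p[v0:v1,322:350].min(2)>85); vv,uu=np.nonzero(m); w3=onplane(D["top"],np.c_[uu+322,vv+v0],z)
    print(w,m.sum(),r(w3.mean(0)),r(w3.min(0)),r(w3.max(0)))
E
```

```text
bar 131 [ 0.5125 -0.2685  0.048 ]
yaw bar 10.199775
157 [ 0.4017 -0.3133  0.0447] [ 0.474  -0.2427  0.0518] [ 0.4382 -0.2807  0.049 ] ((437.85595703125, -277.0171203613281), 37.26451873779297)
76 [ 0.5554 -0.3397  0.0369] [ 0.607  -0.2424  0.0489] [ 0.5727 -0.2641  0.0451] ((575.780029296875, -291.0693359375), 48.7607536315918)
eye 302 [ 0.5751 -0.2706  0.043 ] [ 0.553  -0.3165  0.043 ] [ 0.596  -0.2209  0.043 ]
bar 478 [ 0.5105 -0.2685  0.048 ] [ 0.4787 -0.315   0.048 ] [ 0.5425 -0.2193  0.048 ]
rim 488 [ 0.4345 -0.2642  0.049 ] [ 0.3983 -0.3136  0.049 ] [ 0.472 -0.218  0.049]
```

move_arm:
  moves:
    - [[0.085,0.036,-0.0135,0.005,0,0,0],[0.085,0.036,-0.0135,0.01,0,0,0],[0.085,0.036,-0.0135,0.01,0,0,0],[0.085,0.036,-0.0135,0.01,0,0,0],[0.06,0.036,-0.0135,0.01,0,0,0],[0.05,0.036,-0.0135,0.01,0,0,0],[0.05,0.036,-0.0135,0.01,0,0,0],[0.05,0.036,-0.0135,0.01,0,0,0]]
  grip_force: 80

```text
clock: 0.9
position: [0.4064, -0.3028, 0.1727]
tool_rot: [-3.141, 0.0, 0.323]
force: [-0.3, -0.5, 0.3]
grip_width: 0.585
gripper_force: 0.0
```

```bash
cat >> h.py <<'E'
def go(target,yaw=None):
    s=robot.observe(); R=Ro.from_euler("xyz",s["tool_rot"]); d=R.inv().apply(np.array(target)-s["position"])
    print("t",round(s["clock"],2),"pos",s["position"].round(4),"rpy",np.degrees(s["tool_rot"]).round(2),"F",s["force"].round(2),"w",round(s["grip_width"]*.0854,4),"gf",round(s["gripper_force"],1))
    print("tool shift mm",(d*1000).round(1), "" if yaw is None else ("turn deg",(R.inv()*Ro.from_euler("xyz",[180,0,yaw],degrees=True)).as_rotvec(degrees=True).round(2)))
E
python3 -c "
from h import *
go([.5075,-.269,.12],6.5)"
```

```text
t 0.9 pos [ 0.4064 -0.3028  0.1727] rpy [-1.7998e+02  1.0000e-02  1.8490e+01] F [-0.29 -0.53  0.35] w 0.0499 gf 0.0
tool shift mm [106.7   0.   52.7] ('turn deg', array([-1.000e-02,  1.000e-02,  1.199e+01]))
```

move_arm:
  moves:
    - [[0.05,0.036,0,0.01,0,0,0],[0.05,0.036,0,0.02,0,0,0],[0.05,0.0347,0,0.022,0,0,0],[0.05,0,0,0,0,0,6],[0.05,0,0,0,0,0,6],[0.05,0,0,0,0,0,0],[0.05,0,0,0,0,0,0]]

```text
clock: 1.6
position: [0.5064, -0.2702, 0.1212]
tool_rot: [-3.141, 0.0, 0.116]
force: [0.9, 0.2, -0.6]
grip_width: 0.587
gripper_force: 0.0
```

```bash
python3 -c "
from h import *
go([.5075,-.269,.041],6.5)
a=snap('side')[0];b=snap('top')[0]
f=lambda q:cv2.resize(q,None,fx=3,fy=3,interpolation=cv2.INTER_CUBIC)
save('c2',np.hstack([f(a[250:384,165:300]),f(b[140:274,275:400])]))"
```

```text
t 1.6 pos [ 0.5064 -0.2702  0.1212] rpy [-1.7999e+02  1.0000e-02  6.6600e+00] F [ 0.9   0.19 -0.58] w 0.0501 gf 0.0
tool shift mm [ 1.2 -1.1 80.2] ('turn deg', array([-0.01,  0.01,  0.16]))
```

View pics/c2.png

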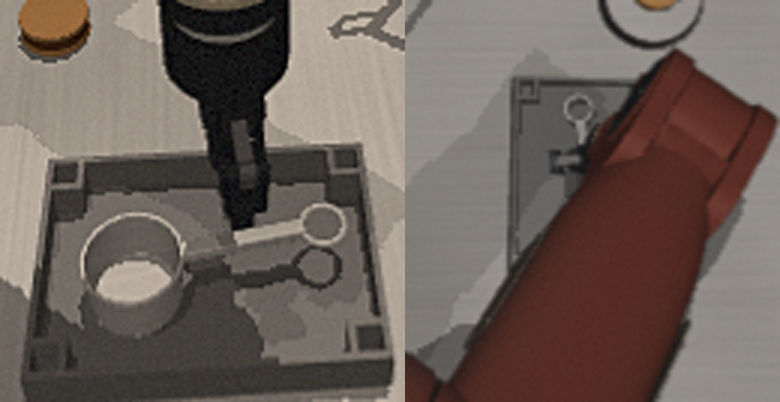

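The side crop shows the jaws over the handle bar, with the cup upright and the eye at crop (322,223). I'll descend and grip.

move_arm:
  moves:
    - [[0.05,0.001,-0.001,0.03,0,0,0],[0.05,0,0,0.03,0,0,0],[0.05,0,0,0.019,0,0,0],[0.05,0,0,0,0,0,0],[0.0,0,0,0,0,0,0],[0.0,0,0,0,0,0,0],[0.0,0,0,0,0,0,0],[0.0,0,0,0,0,0,0]]
  grip_force: 80

```text
clock: 2.5
position: [0.5084, -0.2697, 0.0436]
tool_rot: [3.14, -0.002, 0.114]
force: [1.4, -0.3, 3.0]
grip_width: 0.119
gripper_force: 78.1
```

move_arm:
  moves:
    - [[0.0,0,0,0,0,0,0],[0.0,0,0,-0.01,0,0,0],[0.0,0,0,-0.03,0,0,0],[0.0,0,0,-0.04,0,0,0],[0.0,0,0,-0.04,0,0,0],[0.0,0,0,-0.04,0,0,0],[0.0,0,0,-0.04,0,0,0],[0.0,0,0,-0.01,0,0,0]]

```text
clock: 3.3
position: [0.5087, -0.2699, 0.2573]
tool_rot: [3.137, -0.005, 0.113]
force: [0.2, -0.8, -0.9]
grip_width: 0.119
gripper_force: 78.2
```

```bash
python3 -c "
from h import *
go([.45,0.0,.25],6)
a,d,P=snap('side'); np.savez('/tmp/s2',p=a,d=d,**P)
save('c3',a)"
```

```text
t 3.3 pos [ 0.5087 -0.2699  0.2573] rpy [179.76  -0.26   6.5 ] F [ 0.22 -0.78 -0.92] w 0.0101 gf 78.2
tool shift mm [ -27.7 -274.9    6.1] ('turn deg', array([ 0.24, -0.26,  0.5 ]))
```

View pics/c3.png

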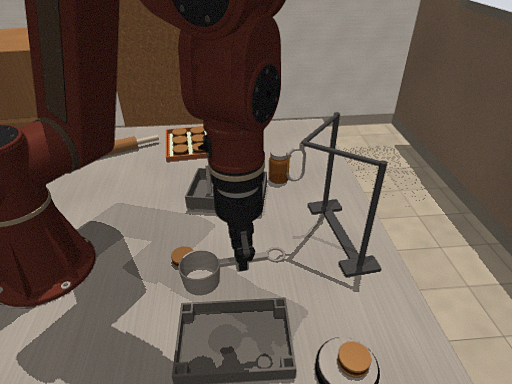

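The cup is held level: eye ring at about (276,255), bowl at (200,270), tray empty. The stand, jar and scale have not moved. Next I'll measure the eye relative to the TCP.

```bash
cat >> h.py <<'E'
def eye(P,p,d,u0,u1,v0,v1,z,thr=105):
    m=(p[v0:v1,u0:u1].min(2)>thr)
    return m
E
python3 - <<'E'
from h import *
D=np.load("/tmp/s2.npz"); c=cloud(D,D["d"]); p=D["p"]
s=robot.observe(); R=Ro.from_euler("xyz",s["tool_rot"])
sub=(slice(235,275),slice(215,300)); X=c[sub].reshape(-1,3); Y=R.inv().apply(X-s["position"])
m=(Y[:,0]>.03)&(Y[:,0]<.1)&(abs(Y[:,1])<.03)&(abs(Y[:,2])<.03); vv,uu=np.mgrid[235:275,215:300]
Y=Y[m];px=np.c_[uu.ravel()[m],vv.ravel()[m]]
k=Y[:,0]>.047; print(len(Y),"bar z",np.median(Y[~k],0).round(4),"ring",np.percentile(Y[k],[3,50,97],axis=0).round(4))
w=onplane(D,px,s["position"][2]-np.median(Y[:,2])); T=R.inv().apply(w-s["position"]); k=T[:,0]>.047
print("ray ring",np.percentile(T[k],[2,50,98],axis=0).round(4), cv2.minEnclosingCircle((T[k][:,:2]*1000).astype(np.float32)))
go([.520,.015,.246],6.1)
E
```

```text
191 bar z [ 0.0389  0.0049 -0.0038] ring [[ 0.0477 -0.0135 -0.0042]
 [ 0.0633  0.0034 -0.0017]
 [ 0.0769  0.0186  0.0012]]
ray ring [[ 0.0476 -0.0144 -0.0019]
 [ 0.0624  0.0032 -0.0018]
 [ 0.0776  0.02   -0.0017]] ((61.30543899536133, 2.8499326705932617), 18.170654296875)
t 3.35 pos [ 0.5086 -0.2699  0.2566] rpy [179.79  -0.24   6.5 ] F [ 0.23  0.59 -0.64] w 0.0098 gf 78.2
tool shift mm [  43.5 -281.8    9.8] ('turn deg', array([ 0.21, -0.24,  0.4 ]))
```

```bash
python3 -c "
from h import *
go([.5285,.0187,.246],6.1)"
```

```text
t 3.35 pos [ 0.5086 -0.2699  0.2566] rpy [179.79  -0.24   6.5 ] F [ 0.23  0.59 -0.64] w 0.0098 gf 78.2
tool shift mm [  52.4 -284.5    9.8] ('turn deg', array([ 0.21, -0.24,  0.4 ]))
```

move_arm:
  moves:
    - [[0.0,0,-0.02,0,0,0,0],[0.0,0,-0.04,0.002,0,0,0],[0.0,0,-0.045,0.002,0,0,0],[0.0,0,-0.045,0.002,0,0,0],[0.0,0.01,-0.045,0.002,0,0,0],[0.0,0.01,-0.045,0.002,0,0,0],[0.0,0.012,-0.03,0,0,0,0],[0.0,0.02,-0.0145,0,0,0,0.4]]

```text
clock: 4.15
position: [0.5251, 0.0222, 0.2412]
tool_rot: [-3.141, 0.003, 0.109]
force: [0.9, -0.5, -1.2]
grip_width: 0.12
gripper_force: 78.3
```

move_arm:
  moves:
    - [[0.0,0,0,0,0,0,0],[0.0,0,0,0,0,0,0],[0.0,0,0,0,0,0,0]]

```text
clock: 4.45
position: [0.526, 0.0188, 0.2416]
tool_rot: [-3.141, 0.002, 0.106]
force: [-0.1, 0.1, -1.2]
grip_width: 0.12
gripper_force: 78.3
```

```bash
python3 - <<'E'
from h import *
go([.5285,.0187,.246],6.1)
p,d,P=snap("side"); np.savez("/tmp/s3",p=p,d=d,**P)
p2,d2,P2=snap("top")
save("c4",np.hstack([cv2.resize(p[130:230,230:330],None,fx=4,fy=4,interpolation=2),cv2.resize(p2[100:200,200:300],None,fx=4,fy=4,interpolation=2)]))
E
```

```text
t 4.45 pos [0.526  0.0188 0.2416] rpy [-1.7999e+02  1.1000e-01  6.0600e+00] F [-0.08  0.1  -1.23] w 0.0103 gf 78.3
tool shift mm [ 2.4  0.4 -4.4] ('turn deg', array([-0.01,  0.11, -0.04]))
```

View pics/c4.png

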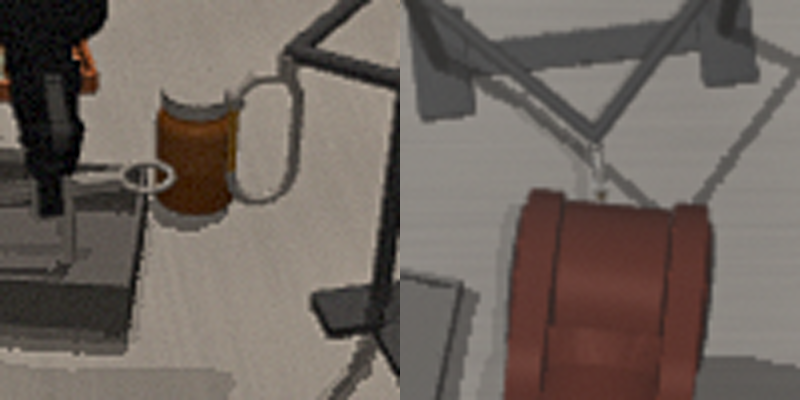

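The left crop shows the eye ring at (148,176) facing the hook's gate at (232,150), with the nose top at about (232,172). The right crop shows the wrist just short of the hook and far above it. Now the ring-to-hook offset in this same view.

```bash
python3 - <<'E'
from h import *
D=np.load("/tmp/s3.npz"); c=cloud(D,D["d"]); o=np.array([.660,.030,.215]); yaw=.107
Rz=Ro.from_euler("z",yaw)
v,u=np.mgrid[0:384,0:512]
H=Rz.inv().apply((c-o).reshape(-1,3)).reshape(c.shape)*1000
def q(name,m):
    X=H[m]; print(name,len(X),"p3/50/97",np.percentile(X,[3,50,97],axis=0).round(1).tolist())
w=(u>255)&(u<310)&(v>140)&(v<185)&(abs(H[...,1])<25)
q("ring",w&(u<276)&(H[...,0]>-95)&(H[...,0]<-45)&(abs(H[...,2]-30)<15))
q("front",w&(H[...,0]>-30)&(H[...,0]<-10)&(H[...,2]>10)&(H[...,2]<70))
q("nose",w&(H[...,0]>-30)&(H[...,0]<-10)&(H[...,2]>10)&(H[...,2]<24))
q("spine",w&(H[...,0]>10)&(H[...,0]<30)&(H[...,2]>15)&(H[...,2]<65))
q("bend",w&(abs(H[...,0])<6)&(H[...,2]<15))
q("top",w&(abs(H[...,0])<8)&(H[...,2]>70)&(H[...,2]<95))
# ray on hook plane y=0 & brass colours
P=D; n=Rz.apply([0,1,0]); C0=-P["R"].T@P["t"]
def onhook(uv):
    r=rays(P,uv)@P["R"]; t=((o-C0)@n)/(r@n); return Rz.inv().apply(C0+r*t[:,None]-o)*1000
m=w&(H[...,0]>-30)&(H[...,0]<-10)&(H[...,2]>5)&(H[...,2]<80); 
for vv in range(155,184):
    k=np.nonzero(m[vv])[0]
    if len(k): print(vv,k.min(),k.max(),onhook([[k.mean(),vv]])[0].round(1)[[0,2]],D["p"][vv,k].mean(0).astype(int))
E
```

```text
ring 75 p3/50/97 [[-93.8, -14.9, 22.4], [-76.2, -2.1, 26.7], [-57.2, 16.6, 30.7]]
front 51 p3/50/97 [[-22.8, -4.4, 12.3], [-20.3, -2.1, 37.2], [-15.9, 0.4, 66.0]]
nose 14 p3/50/97 [[-22.8, -3.5, 11.4], [-20.3, -2.2, 16.9], [-14.7, -0.1, 23.4]]
spine 48 p3/50/97 [[16.4, -4.7, 16.9], [19.4, -2.5, 39.6], [23.4, 1.2, 63.5]]
bend 13 p3/50/97 [[-4.9, -4.9, 0.1], [0.1, -1.9, 2.0], [5.1, 3.9, 5.4]]
top 23 p3/50/97 [[-6.3, -4.9, 84.4], [1.3, -1.9, 88.0], [7.8, 1.4, 93.4]]
155 287 290 [-18.6  72.8] [68 65 60]
156 287 290 [-18.5  70. ] [69 63 57]
157 287 289 [-19.6  67.4] [74 63 45]
158 287 289 [-19.5  64.6] [79 53 19]
159 287 289 [-19.3  61.8] [88 65 32]
160 287 289 [-19.2  59. ] [87 64 30]
161 287 288 [-20.3  56.4] [77 52 12]
162 287 288 [-20.2  53.6] [81 56 18]
163 287 288 [-20.1  50.7] [80 54 19]
164 287 288 [-19.9  47.9] [79 55 18]
165 287 288 [-19.8  45. ] [80 54 16]
166 287 288 [-19.6  42.2] [82 57 20]
167 287 288 [-19.5  39.3] [78 52  7]
168 287 288 [-19.4  36.4] [77 51 10]
169 287 288 [-19.2  33.5] [83 58 21]
170 287 288 [-19.1  30.6] [82 54 19]
171 286 288 [-20.2  27.9] [76 49 16]
172 286 288 [-20.1  24.9] [77 55 29]
173 286 288 [-20.  22.] [74 66 59]
174 286 288 [-19.8  19. ] [69 64 59]
175 286 288 [-19.7  16.1] [67 57 51]
176 287 289 [-17.   12.8] [80 75 71]
177 287 289 [-16.8   9.8] [75 72 67]
178 288 290 [-14.1   6.4] [75 69 65]
179 290 290 [-11.3   3. ] [73 65 60]
```

move_arm:
  moves:
    - [[0.0,0.0,0.0,-0.006,0,0,0],[0.0,0.01,0.001,0,0,0,0],[0.0,0.01,0,0,0,0,0],[0.0,0.01,0,0,0,0,0],[0.0,0,0,0,0,0,0],[0.0,0,0,0,0,0,0]]

```text
clock: 5.15
position: [0.557, 0.0217, 0.2478]
tool_rot: [-3.141, 0.001, 0.107]
force: [-0.3, 0.9, -0.9]
grip_width: 0.119
gripper_force: 78.3
```

move_arm:
  moves:
    - [[0.0,0.006,0.0,0,0,0,0],[0.0,0.006,0,0,0,0,0],[0.0,0.006,0,0,0,0,0],[0.0,0.006,0,0,0,0,0],[0.0,0.005,0,0,0,0,0],[0.0,0,0,0,0,0,0],[0.0,0,0,0,0,0,0]]

```text
clock: 5.85
position: [0.5856, 0.0247, 0.2479]
tool_rot: [-3.141, 0.001, 0.106]
force: [-2.5, -0.3, -4.3]
grip_width: 0.118
gripper_force: 77.9
```

```bash
python3 - <<'E'
from h import *
go([.5855,.0254,.2476],6.1)
p,d,P=snap("side"); np.savez("/tmp/s4",p=p,d=d,**P)
save("c5",cv2.resize(p[135:195,240:330],None,fx=7,fy=7,interpolation=2))
E
```

```text
t 5.85 pos [0.5856 0.0247 0.2479] rpy [-1.7999e+02  5.0000e-02  6.1000e+00] F [-2.48 -0.26 -4.35] w 0.01 gf 77.9
tool shift mm [-0.  -0.7  0.3] ('turn deg', array([-0.01,  0.05, -0.  ]))
```

View pics/c5.png

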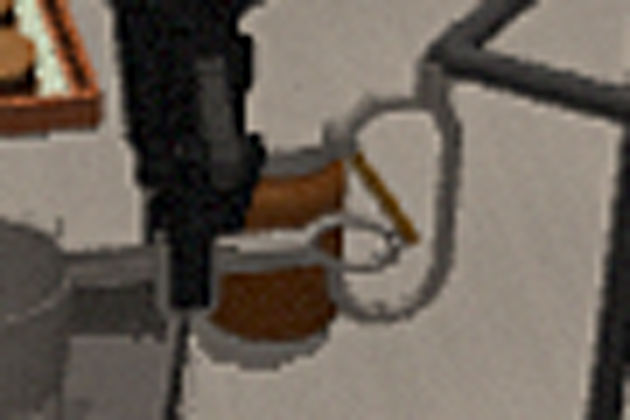

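The gate is swung in with the ring's far wire against its lower end, at crop (405,243), and the ring sits over the nose. I'll lower it into the bend.

move_arm:
  moves:
    - [[0.0,0.0,0.0,0.004,0,0,0],[0.0,0.0,0,0.004,0,0,0],[0.0,0,0,0.004,0,0,0],[0.0,0,0,0.004,0,0,0],[0.0,0,0,0.003,0,0,0],[0.0,0,0,0.002,0,0,0],[0.0,0,0,0,0,0,0]]

```text
clock: 6.6
position: [0.5857, 0.0247, 0.2271]
tool_rot: [-3.142, 0.0, 0.106]
force: [-1.0, -0.6, -1.4]
grip_width: 0.121
gripper_force: 78.3
```

```bash
python3 - <<'E'
from h import *
go([.5855,.0254,.2476],6.1)
p,d,P=snap("side"); np.savez("/tmp/s5",p=p,d=d,**P)
save("c6",cv2.resize(p[135:195,240:330],None,fx=7,fy=7,interpolation=2))
E
```

```text
t 6.6 pos [0.5857 0.0247 0.2271] rpy [-1.80e+02  1.00e-02  6.09e+00] F [-1.02 -0.62 -1.43] w 0.0103 gf 78.3
tool shift mm [ -0.1  -0.7 -20.5] ('turn deg', array([-0.  ,  0.01, -0.01]))
```

View pics/c6.png

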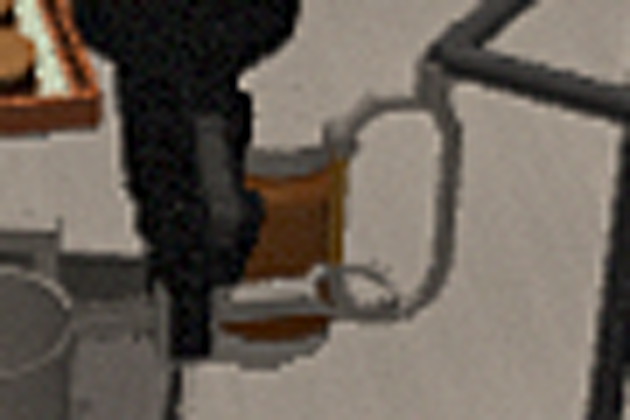

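The gate is shut again and the ring sits around the nose in the bend. I'll droop the cup 20° about the eye, then release.

move_arm:
  moves:
    - [[0.0,0.0,0.0,0.0062,0,5,0],[0.0,0.0,0,0.0062,0,5,0],[0.0,0,0,0.0062,0,5,0],[0.0,0,0,0.0062,0,5,0],[0.0,0,0,0,0,0,0],[0.0,0,0,0,0,0,0]]

```text
clock: 7.25
position: [0.5889, 0.0249, 0.2036]
tool_rot: [3.141, -0.348, 0.106]
force: [0.3, -0.6, -1.2]
grip_width: 0.123
gripper_force: 78.3
```

move_arm:
  moves:
    - [[0.045,0.0,0.0,0.0,0,0,0],[0.045,0.0,0,0,0,0,0],[0.045,0,0,-0.02,0,0,0],[0.045,0,0,-0.04,0,0,0],[0.045,-0.02,0,-0.035,0,0,0],[0.045,-0.03,0,-0.03,0,0,0],[0.045,-0.03,0,-0.02,0,0,0]]

```text
clock: 7.95
position: [0.465, 0.0115, 0.3143]
tool_rot: [3.141, -0.352, 0.107]
force: [0.4, -0.7, 0.7]
grip_width: 0.527
gripper_force: 0.0
```

```bash
python3 - <<'E'
from h import *
go([.49,.26,.2],-12)
p,d,P=snap("side"); np.savez("/tmp/s6",p=p,d=d,**P)
p2,d2,P2=snap("top"); np.savez("/tmp/t6",p=p2,d=d2,**P2)
save("c7",cv2.resize(p[120:260,165:330],None,fx=4,fy=4,interpolation=2))
E
```

```text
t 7.95 pos [0.465  0.0115 0.3143] rpy [179.94 -20.14   6.14] F [ 0.37 -0.68  0.7 ] w 0.045 gf 0.0
tool shift mm [   8.9 -244.5  124.8] ('turn deg', array([ -3.13, -19.98,  17.94]))
```

View pics/c7.png

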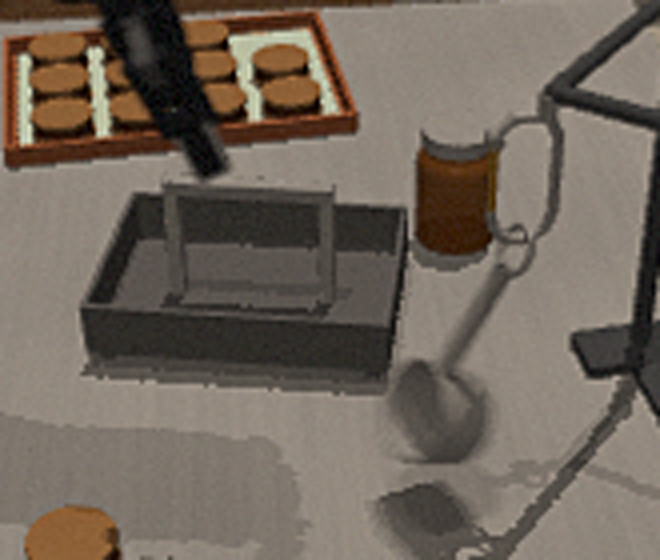

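The cup hangs from the hook by its eye and is still swinging. The gate looks shut. Next is the carrier.

move_arm:
  moves:
    - [[0.06,0,0,0,-0.78,-5,4.49],[0.06,0,0,0,-0.78,-5,4.49],[0.06,0,0,0,-0.78,-5,4.49],[0.06,0,0,0,-0.78,-5,4.49],[0.06,0,0,0,0,0,0],[0.06,0,0,0,0,0,0]]

```text
clock: 8.65
position: [0.4625, -0.0077, 0.3113]
tool_rot: [-3.125, 0.003, -0.186]
force: [0.2, 0.1, 0.3]
grip_width: 0.705
gripper_force: 0.0
```

```bash
python3 - <<'E'
from h import *
go([.4925,.263,.19],-11.8)
for n in("s6","t6"):
    D=np.load("/tmp/%s.npz"%n); c=cloud(D,D["d"]); v,u=np.mgrid[0:384,0:512]
    m=(c[...,2]>.112)&(c[...,2]<.138)&(c[...,0]>.4)&(c[...,0]<.58)&(c[...,1]>.21)&(c[...,1]<.32)
    X=c[m]; b=cv2.fitLine(X[:,:2].astype(np.float32),cv2.DIST_HUBER,0,.001,.001).ravel(); r=cv2.minAreaRect((X[:,:2]*1000).astype(np.float32))
    print(n,m.sum(),X.mean(0).round(4),X.min(0).round(3),X.max(0).round(3),np.degrees(np.arctan(b[1]/b[0])),r)
E
```

```text
t 8.65 pos [ 0.4625 -0.0077  0.3113] rpy [-179.02    0.19  -10.63] F [0.2  0.1  0.33] w 0.0602 gf 0.0
tool shift mm [ -20.1 -269.5  125.9] ('turn deg', array([-0.98,  0.2 ,  1.16]))
s6 223 [0.4927 0.257  0.1219] [0.424 0.24  0.112] [0.558 0.275 0.129] -11.35014 ((490.9976501464844, 259.0698547363281), (17.387529373168945, 135.0161895751953), 78.03034973144531)
t6 185 [0.4946 0.264  0.1255] [0.429 0.244 0.112] [0.56  0.284 0.136] -11.992244 ((494.53924560546875, 264.27032470703125), (15.569700241088867, 134.64190673828125), 78.88282775878906)
```

move_arm:
  moves:
    - [[0.06,-0.0025,-0.03,0.006,-0.9,0.2,1],[0.06,-0.0025,-0.042,0.015,0,0,0],[0.06,-0.0025,-0.042,0.015,0,0,0],[0.06,-0.0025,-0.042,0.015,0,0,0],[0.06,-0.0025,-0.042,0.015,0,0,0],[0.06,-0.0025,-0.04,0.015,0,0,0],[0.06,-0.0025,-0.03,0.015,0,0,0],[0.06,0,0,0,0,0,0]]

```text
clock: 9.45
position: [0.459, 0.1126, 0.2312]
tool_rot: [-3.007, 0.004, -0.002]
force: [-0.1, -0.4, 0.0]
grip_width: 0.706
gripper_force: 0.0
```

```bash
python3 -c "
from h import *
go([.4925,.262,.118],-11.6)"
```

```text
t 9.45 pos [0.459  0.1126 0.2312] rpy [-1.7231e+02  2.2000e-01 -1.2000e-01] F [-0.11 -0.39  0.05] w 0.0603 gf 0.0
tool shift mm [  33.6 -133.   132. ] ('turn deg', array([-7.64,  0.99, 11.45]))
```

```bash
python3 -c "
from h import *
print(robot.observe()['joints'].round(3),robot.observe()['qd'].round(3))
go([.4925,.262,.2],-11.6)"
```

```text
[-3.000e-03  1.930e-01 -3.380e-01  1.044e+00  1.340e-01  3.141e+00] [-0.029 -0.012  0.039  0.035 -0.029  0.   ]
t 9.45 pos [0.459  0.1126 0.2312] rpy [-1.7231e+02  2.2000e-01 -1.2000e-01] F [-0.11 -0.39  0.05] w 0.0603 gf 0.0
tool shift mm [  33.3 -144.    50.8] ('turn deg', array([-7.64,  0.99, 11.45]))
```

Joint 6 reached its limit, so I'll use the half-turned grasp: yaw 168.4°.

move_arm:
  moves:
    - [[0.06,0,0,0,-2.5,0,-5],[0.06,0,0,0,-2.5,0,-7],[0.06,0,0,0,-2.5,0,-7],[0.06,0,0,0,0,0,-8.5],[0.06,0,0,0,0,0,-8.5],[0.06,0,0,0,0,0,-8.5],[0.06,0,0,0,0,0,-8.5],[0.06,0,0,0,0,0,-8.5]]

```text
clock: 10.25
position: [0.4607, 0.1107, 0.233]
tool_rot: [3.127, -0.013, 1.073]
force: [0.8, -0.7, 0.5]
grip_width: 0.703
gripper_force: 0.0
```

move_arm:
  moves:
    - [[0.06,0,0,0,0,0,-8.5],[0.06,0,0,0,0,0,-8.5],[0.06,0,0,0,0,0,-8.5],[0.06,0,0,0,0,0,-8.5],[0.06,0,0,0,0,0,-8.5],[0.06,0,0,0,0,0,-8.5],[0.06,0,0,0,0,0,-8.5],[0.06,0,0,0,0,0,-8.5]]

```text
clock: 11.05
position: [0.4607, 0.1107, 0.233]
tool_rot: [3.124, 0.009, 2.26]
force: [-0.8, 0.5, -0.7]
grip_width: 0.703
gripper_force: 0.0
```

move_arm:
  moves:
    - [[0.06,0,0,0,0,0,-8.5],[0.06,0,0,0,0,0,-8.5],[0.06,0,0,0,0,0,-8.5],[0.06,0,0,0,0,0,-5],[0.06,0,0,0,0,0,0],[0.06,0,0,0,0,0,0]]

```text
clock: 11.65
position: [0.4605, 0.1109, 0.2328]
tool_rot: [3.131, 0.016, 2.784]
force: [0.2, 0.6, 0.1]
grip_width: 0.703
gripper_force: 0.0
```

```bash
python3 -c "
from h import *
go([.4925,.262,.19],168.4)"
```

```text
t 11.65 pos [0.4605 0.1109 0.2328] rpy [179.39   0.92 159.49] F [0.17 0.63 0.15] w 0.06 gf 0.0
tool shift mm [ 23.7 152.3  44.1] ('turn deg', array([ 0.54,  0.97, -8.9 ]))
```

move_arm:
  moves:
    - [[0.06,0,0,0,0.27,0.48,-4.5],[0.06,0,0,0,0.27,0.48,-4.4],[0.06,0,0.03,0,0,0,0],[0.06,-0.001,0.04,0.01,0,0,0],[0.06,0,0.04,0.01,0,0,0],[0.06,0,0.03,0.012,0,0,0],[0.06,0,0.0145,0.012,0,0,0],[0.06,0,0,0,0,0,0]]

```text
clock: 12.45
position: [0.4911, 0.2632, 0.1868]
tool_rot: [-3.14, -0.003, 2.943]
force: [1.0, -0.3, -0.6]
grip_width: 0.704
gripper_force: 0.0
```

```bash
python3 -c "
from h import *
go([.4925,.262,.119],168.4)"
```

```text
t 12.45 pos [0.4911 0.2632 0.1868] rpy [-1.7992e+02 -1.4000e-01  1.6860e+02] F [ 0.96 -0.28 -0.55] w 0.0601 gf 0.0
tool shift mm [-1.8 -0.8 67.8] ('turn deg', array([-0.08, -0.14,  0.2 ]))
```

move_arm:
  moves:
    - [[0.06,-0.001,-0.001,0.025,0,0,0],[0.06,0,0,0.025,0,0,0],[0.06,0,0,0.018,0,0,0],[0.06,0,0,0,0,0,0],[0.0,0,0,0,0,0,0],[0.0,0,0,0,0,0,0],[0.0,0,0,0,0,0,0],[0.0,0,0,0,0,0,0]]
  grip_force: 100

```text
clock: 13.25
position: [0.4934, 0.2615, 0.1217]
tool_rot: [3.14, 0.001, 2.942]
force: [0.1, 1.3, 5.8]
grip_width: 0.14
gripper_force: 98.8
```

move_arm:
  moves:
    - [[0.0,0,0,0,0,0,0],[0.0,0,0,-0.01,0,0,0],[0.0,0,0,-0.02,0,0,0],[0.0,0,0,-0.03,0,0,0],[0.0,0,0,-0.03,0,0,0],[0.0,0,0,-0.02,0,0,0],[0.0,0,0,0,0,0,0]]

```text
clock: 13.95
position: [0.4939, 0.2616, 0.2335]
tool_rot: [3.139, 0.003, 2.942]
force: [0.9, 0.6, -3.6]
grip_width: 0.141
gripper_force: 98.0
```

```bash
python3 -c "
from h import *
go([.487,-.268,.245],178.2)"
```

```text
t 13.95 pos [0.4939 0.2616 0.2335] rpy [179.87   0.2  168.58] F [ 0.9   0.57 -3.59] w 0.012 gf 98.0
tool shift mm [ -98.1 -520.5  -12.3] ('turn deg', array([ 0.11,  0.21, -9.62]))
```

move_arm:
  moves:
    - [[0.0,0.015,-0.02,-0.01,0,0,0],[0.0,0.02,-0.03,0,0,0,0],[0.0,0.016,-0.0215,0,0,0,0],[0.0,-0.008,-0.039,0,0,0,0],[0.0,-0.008,-0.039,0,0,0,0],[0.0,-0.008,-0.039,0,0,0,0],[0.0,-0.008,-0.039,0,0,0,0],[0.0,-0.008,-0.039,0,0,0,0]]

```text
clock: 14.75
position: [0.428, 0.0008, 0.2395]
tool_rot: [-3.142, -0.002, 2.943]
force: [0.6, -0.3, -3.2]
grip_width: 0.141
gripper_force: 98.2
```

move_arm:
  moves:
    - [[0.0,-0.008,-0.039,0,0,0,0],[0.0,-0.008,-0.039,0,0,0,0],[0.0,-0.008,-0.039,0,0,0,0],[0.0,-0.008,-0.039,0,0,0,0],[0.0,-0.008,-0.039,0,0,0,0],[0.0,-0.02,-0.025,0,0,0,0],[0.0,-0.02,-0.015,0,0,0,-3],[0.0,0,0,0,0,0,-3]]

```text
clock: 15.55
position: [0.4619, -0.2464, 0.2389]
tool_rot: [3.142, -0.001, 3.047]
force: [-0.0, -0.2, -3.4]
grip_width: 0.138
gripper_force: 98.2
```

```bash
python3 -c "
from h import *
go([.487,-.268,.18],178.2)"
```

```text
t 15.55 pos [ 0.4619 -0.2464  0.2389] rpy [ 1.7999e+02 -5.0000e-02  1.7458e+02] F [-0.02 -0.2  -3.43] w 0.0118 gf 98.2
tool shift mm [-27.1 -19.1  58.9] ('turn deg', array([ 0.01, -0.05, -3.62]))
```

move_arm:
  moves:
    - [[0.0,-0.015,-0.01,0.01,0,0,0],[0.0,-0.012,-0.009,0.02,0,0,0],[0.0,0,0,0.015,0,0,-3.6],[0.0,0,0,0,0,0,0],[0.0,0,0,0,0,0,0],[0.0,0,0,0,0,0,0]]

```text
clock: 16.15
position: [0.4861, -0.2655, 0.1961]
tool_rot: [-3.141, 0.0, 3.109]
force: [-0.7, 0.1, -3.0]
grip_width: 0.137
gripper_force: 98.1
```

```bash
python3 - <<'E'
from h import *
go([.487,-.268,.18],178.2)
p,d,P=snap("side"); np.savez("/tmp/s7",p=p,d=d,**P)
p2,d2,P2=snap("top"); np.savez("/tmp/t7",p=p2,d=d2,**P2)
o=np.hstack([cv2.resize(p[200:384,150:320],None,fx=2.4,fy=2.4,interpolation=2),cv2.resize(p2[140:270,275:400],None,fx=2.8,fy=2.8,interpolation=2)[:442].copy() if 0 else cv2.resize(p2[140:265,275:395],(360,442))])[:, :800]
save("c8",o)
E
```

```text
t 16.15 pos [ 0.4861 -0.2655  0.1961] rpy [-179.99    0.    178.11] F [-0.66  0.07 -2.99] w 0.0117 gf 98.1
tool shift mm [-1.  -2.5 16.1] ('turn deg', array([-0.01,  0.  , -0.09]))
```

View pics/c8.png

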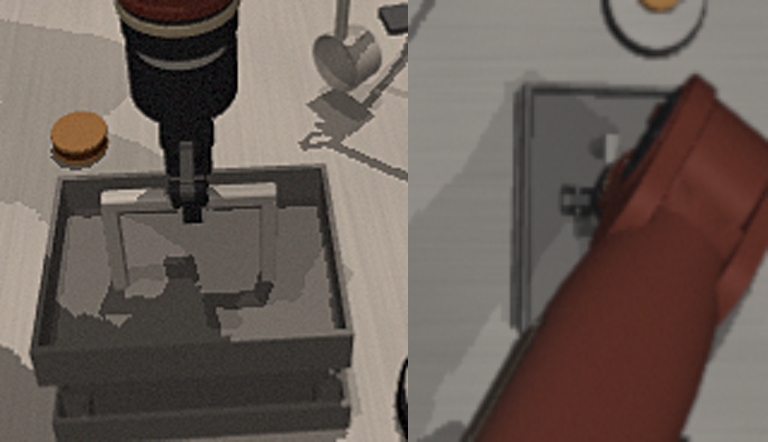

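The carrier hangs level over the tray, turned nearly the same way. The tray's near wall shows below it at crop y≈410, and the cup hangs at crop (345,60). I'll measure carrier against tray with the same method on each rim.

```bash
cat > m.py <<'E'
from h import *
def rim(f,z,reg):
    D=np.load(f); c=cloud(D,D["d"]); u0,u1,v0,v1=reg; c=c[v0:v1,u0:u1].reshape(-1,3)
    c=c[(c[:,2]>z-.06)&(c[:,2]<z+.006)&(D["p"][v0:v1,u0:u1].reshape(-1,3).max(1)<400)]
    yaw=0; 
    near=c[(c[:,2]<z-.006)&(c[:,2]>z-.027)]
    # near outer wall face: points at lowest y over x-bins
    near=near[near[:,1]<np.percentile(near[:,1],1)+.02]
    b=cv2.fitLine(near[:,:2].astype(np.float32),cv2.DIST_HUBER,0,1e-4,1e-4).ravel(); yw=np.arctan(b[1]/b[0])
    top=c[abs(c[:,2]-z)<.006]; R=np.array([[np.cos(yw),np.sin(yw)],[-np.sin(yw),np.cos(yw)]])
    T=top[:,:2]@R.T; N=(near[:,:2]@R.T)
    ym=np.median(N[:,1]); s=T[(T[:,1]>ym+.02)&(T[:,1]<ym+.14)]
    ys=np.arange(ym+.02,ym+.14,.01); L=[];H=[]
    for y in ys:
        q=s[(s[:,1]>=y)&(s[:,1]<y+.01),0]
        if len(q)>3: L.append(np.sort(q)[1]);H.append(np.sort(q)[-2])
    L,H=np.median(L),np.median(H)
    cen=np.array([(L+H)/2,ym+.085])@R
    print(f,len(near),len(top),"yaw",np.degrees(yw).round(2),"len",round(H-L,4),"cen",cen.round(4),"far",np.percentile(T[:,1],99).round(4)-ym.round(4)); return cen,yw
E
python3 - <<'E'
from m import *
a,y1=rim("/tmp/side.npz",.036,(165,305,290,384))
z=robot.observe()["position"][2]-.1217+.058
b,y2=rim("/tmp/s7.npz",z,(155,302,262,362))
print("rim z",z,"tray-carrier mm",(a-b)*1000, "yaw diff",np.degrees(y1-y2))
s=robot.observe();R=Ro.from_euler("xyz",s["tool_rot"]); print("tool",(R.inv().apply([*(a-b),0])*1000).round(1))
for n,f,z0 in(("top","/tmp/top.npz",0.036),("t7","/tmp/t7.npz",z)):
    D=np.load(f);c=cloud(D,D["d"])[150:250,290:365].reshape(-1,3); q=c[abs(c[:,2]-z0)<.006]
    print(n,len(q),np.percentile(q,[1,99],axis=0).round(4).tolist())
E
```

```text
/tmp/side.npz 683 1713 yaw -1.97 len 0.2379 cen [ 0.4875 -0.2683] far 0.17029999999999998
/tmp/s7.npz 892 1399 yaw -1.86 len 0.2379 cen [ 0.4842 -0.2653] far 0.16949999999999998
rim z 0.13266322209892092 tray-carrier mm [ 3.30786297 -2.97460575] yaw diff -0.1106179
tool [-3.4 -2.9  0. ]
top 465 [[0.37, -0.369, 0.0302], [0.6646, -0.1773, 0.0417]]
t7 175 [[0.3793, -0.3383, 0.1268], [0.6078, -0.174, 0.1383]]
```

move_arm:
  moves:
    - [[0.0,-0.0034,-0.0029,0.01,0,0,0],[0.0,0,0,0.013,0,0,0],[0.0,0,0,0.01,0,0,0],[0.0,0,0,0,0,0,0],[0.0,0,0,0,0,0,0]]

```text
clock: 16.75
position: [0.4893, -0.2685, 0.1624]
tool_rot: [3.141, -0.001, 3.11]
force: [-0.3, -0.1, -3.5]
grip_width: 0.14
gripper_force: 98.2
```

```bash
python3 - <<'E'
from m import *
go([.4894,-.2685,.16],178)
p,d,P=snap("side"); np.savez("/tmp/s8",p=p,d=d,**P)
z=robot.observe()["position"][2]-.1217+.058
a,y1=rim("/tmp/side.npz",.036,(165,305,290,384)); b,y2=rim("/tmp/s8.npz",z,(155,302,272,378))
s=robot.observe();R=Ro.from_euler("xyz",s["tool_rot"]); print("rim",z,"tool",(R.inv().apply([*(a-b),0])*1000).round(1),np.degrees(y1-y2))
E
```

```text
t 16.75 pos [ 0.4893 -0.2685  0.1624] rpy [ 1.7998e+02 -4.0000e-02  1.7818e+02] F [-0.3  -0.14 -3.51] w 0.0119 gf 98.2
tool shift mm [-0.1 -0.   2.4] ('turn deg', array([ 0.02, -0.04,  0.18]))
/tmp/side.npz 683 1713 yaw -1.97 len 0.2379 cen [ 0.4875 -0.2683] far 0.17029999999999998
/tmp/s8.npz 818 1341 yaw -1.54 len 0.2381 cen [ 0.4871 -0.2686] far 0.1697
rim 0.09914061246258882 tool [-0.4  0.3 -0. ] -0.43555325
```

move_arm:
  moves:
    - [[0.0,-0.0004,0.0002,0.003,0,0,0.2],[0.0,0,0,0.003,0,0,0],[0.0,0,0,0.003,0,0,0],[0.0,0,0,0.003,0,0,0],[0.0,0,0,0,0,0,0],[0.0,0,0,0,0,0,0]]

```text
clock: 17.4
position: [0.4897, -0.2683, 0.1505]
tool_rot: [3.141, -0.0, 3.106]
force: [-0.2, -0.9, -4.0]
grip_width: 0.139
gripper_force: 98.2
```

move_arm:
  moves:
    - [[0.0,0,0,0.002,0,0,0],[0.0,0,0,0.002,0,0,0],[0.0,0,0,0.001,0,0,0],[0.0,0,0,0.001,0,0,0],[0.0,0,0,0,0,0,0],[0.0,0,0,0,0,0,0]]

```text
clock: 18.0
position: [0.4898, -0.2683, 0.1447]
tool_rot: [3.141, -0.0, 3.106]
force: [-1.0, 1.2, -0.1]
grip_width: 0.139
gripper_force: 98.6
```

The carrier is seated: origin about 23 mm above the tray, and its weight is off the wrist. I'll release and retreat.

move_arm:
  moves:
    - [[0.06,0,0,0,0,0,0],[0.06,0,0,0,0,0,0],[0.06,0,0,0,0,0,0],[0.06,0,0,-0.02,0,0,0],[0.06,0,0,-0.03,0,0,0],[0.06,0,0,-0.04,0,0,0],[0.06,0,0,-0.04,0,0,0],[0.06,0,0,-0.02,0,0,0]]

```text
clock: 18.8
position: [0.4907, -0.269, 0.2983]
tool_rot: [-3.139, 0.004, 3.106]
force: [1.0, 0.3, 0.5]
grip_width: 0.702
gripper_force: 0.0
```

```bash
python3 - <<'E'
from m import *
go([.489,-.268,.3],178)
p,d,P=snap("side"); np.savez("/tmp/s9",p=p,d=d,**P)
a,y1=rim("/tmp/side.npz",.036,(165,305,290,384)); b,y2=rim("/tmp/s9.npz",.081,(155,302,272,384))
c=cloud(P,d)[262:384,155:302].reshape(-1,3); q=c[(c[:,2]>.07)&(c[:,2]<.09)&(c[:,1]<b[1]-.075)&(c[:,1]>b[1]-.09)]
print((a-b)*1000,np.degrees(y1-y2),"near rim top z",np.percentile(q[:,2],[80,95]))
save("c9",cv2.resize(p,None,fx=1.5,fy=1.5)[180:576][:,200:600])
E
```

```text
t 18.8 pos [ 0.4907 -0.269   0.2983] rpy [-179.85    0.2   177.98] F [0.98 0.25 0.53] w 0.06 gf 0.0
tool shift mm [ 1.8  1.  -1.7] ('turn deg', array([-0.15,  0.2 , -0.02]))
/tmp/side.npz 683 1713 yaw -1.97 len 0.2379 cen [ 0.4875 -0.2683] far 0.17029999999999998
/tmp/s9.npz 820 1410 yaw -1.86 len 0.238 cen [ 0.4877 -0.2686] far 0.16990000000000002
[-0.22547329  0.30360747] -0.11072526 near rim top z [0.08163105 0.0828987 ]
```

View pics/c9.png

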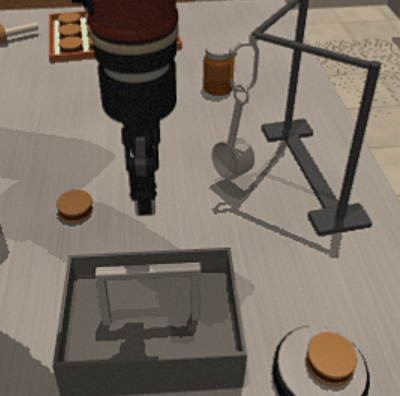

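The carrier sits flush on the tray, the cup hangs on the hook, and the bystanders have not moved. I'll let things settle briefly and hand in.

move_arm:
  moves:
    - [[0.06,0,0,0,0,0,0],[0.06,0,0,0,0,0,0],[0.06,0,0,0,0,0,0],[0.06,0,0,0,0,0,0],[0.06,0,0,0,0,0,0],[0.06,0,0,0,0,0,0],[0.06,0,0,0,0,0,0],[0.06,0,0,0,0,0,0]]

```text
clock: 19.65
position: [0.4898, -0.2683, 0.2945]
tool_rot: [3.141, -0.0, 3.106]
force: [-0.2, 0.3, 0.3]
grip_width: 0.699
gripper_force: 0.0
```

```bash
python3 -c "
from h import *
p=snap('side')[0]; g=p[157:172,285:291].astype(int); print('gate brass px/row',((g[...,0]-g[...,2])>30).sum(1), [int(np.nonzero(r)[0].mean())+285 if r.any() else None for r in (g[...,0]-g[...,2])>30])
print(workorder.finish_job())"
```

```text
gate brass px/row [2 3 5 5 5 5 4 4 4 4 4 4 4 4 4] [287, 288, 287, 287, 287, 287, 286, 286, 286, 286, 286, 286, 286, 286, 286]
the job is handed in; nothing more can be done
None
```

I handed the job in at about 20 s of the 69 s allowed: the cup hangs on the snap hook with the gate shut, the carrier is fully seated on the tray, and the scale, jar and biscuit were not touched (no verdict came back).

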